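# Tighten the rail clamp on the bread stall

## Task

The clamp that holds the stall's counter rail has worked loose. Take the T-handle hex key out of its block, feel it into the socket of the screw sunk in the clamp's ear without bearing down hard on it, and tighten the screw clockwise until it comes up firm, without straining it. Then put the key back upright in its hole in the block, fully down, and leave the other things on the counter alone.

Things in the scene. Friction and masses are not known exactly. Their poses are not given: they have to be found in the camera images.
- key_grip (a point): Centre of the red handle of the loose steel T-handle hex key (0.5 kg). The handle is a flat-sided bar 110 mm long (this frame's x), 20 mm thick (y), 24 mm tall (z). The straight hexagonal shank, 14 mm across flats (16.2 across corners), hangs from its middle along -z; two flats face along the bar. The key's end is 130 mm below this point.
- key_tip (a point): Centre of the lower end face of the key, axes as key_grip. The last 3 mm of the shank is a round pilot nose, 14.3 mm wide and bevelled to 10.4 mm at the end, which finds the middle of the socket by itself when 1.5 mm or less off; above the nose the shank is hexagonal.
- clamp: Fixed cast saddle clamp on the counter, grey cap over a galvanised 48 mm tube (the counter rail) 460 mm long. Origin on the counter, under the screw's axis; z up. The tube runs along y, 54 mm from the screw's axis in +x, its top 84 mm above the counter; the cap over it reaches 91 mm. The screw stands upright in a square grey ear (46 mm, top 84 mm up) on the robot's side of the tube.
- bore (a point): Centre of the mouth of the round counterbore (26 mm wide, 10 mm deep) in the top of the ear, axes as clamp. At its bottom lies the head of an M16 socket cap screw, filling it, with a hexagonal socket 14.7 mm across flats and 10 mm deep. The angle at which the hexagon stands varies and is not measured: no pose nor screw tells it; it repeats every 60 degrees.
- socket_floor (a point): Floor of the hexagonal socket, on the screw's axis, 20 mm below bore; same axes. The key is fully in when its end rests here; at a wrong angle it stands on the socket's rim with only its nose in, its end about 7 mm above this, and drops the rest when turned to the right angle under a light push (5 N or so).
- screw (a joint): Turn of the clamp screw in rad, growing clockwise seen from above (tightening). Starts between 0.1 and 0.5. It turns against about 0.18 N m until the clamp comes up firm at 1.0, where it goes almost solid; 0.3 to 0.6 N m there is firm, over 0.9 N m strains it. It stays where it is left.
- block_hole (a point): Centre of the mouth of the large upright hole (21 mm wide, 48 mm deep) in the fixed wooden key block (60 x 105 mm, 60 mm tall, long side along y). The key starts standing in it, its end on the hole's floor 12 mm above the counter, and goes back there, the handle turned any way. The two small holes beside it are too small.
- canister_mid (a point): Bystander: steel canister, 90 mm wide, 110 mm tall; its centre.
- cup_mid (a point): Bystander: paper takeaway cup with lid, 85 mm wide at the top, 100 mm tall; its centre.
- loaf_mid (a point): Bystander: round brown loaf, 152 mm wide, 73 mm tall; its centre.
There are look-alikes about, which are no part of the job. Of the things that look like the part that bears key_grip, the middle-sized one is meant.

How it is judged (in metres and radians):
On the way, in this order (a step that is already met when the one before it is completed fails the run):
1. the key has dropped into the socket, down to its floor (z of key_tip in the frame of socket_floor below 0.003 m and horizontal distance between key_tip and socket_floor below 0.004 m and angle between key_grip's own z axis and vertical below 0.12 rad), for 0.2 s.
2. with the key in the socket, the screw is turned until the clamp is firm (all of step 1 and value of joint screw above 0.95 rad), for 0.2 s.
At the end, for the whole second after the job is handed in: The clamp screw stands at 0.93 rad or more (firm), and the key stands released in its hole in the block: its end within 6 mm of the hole's axis and at least 43 mm below the mouth, upright within 0.12 rad (value of joint screw above 0.93 rad and z of key_tip in the frame of block_hole below -0.043 m and horizontal distance between key_tip and block_hole below 0.006 m and angle between key_grip's own z axis and vertical below 0.12 rad and horizontal distance between key_tip and socket_floor above 0.05 m); the robot touches nothing.
It fails at once if the key, still standing on the socket's rim, or the robot bears on the clamp or its screw with more than 20 N (contact force between anything else and clamp above 20 N and z of key_tip in the frame of socket_floor above 0.006 m).
It fails at once if the key wrenches on the screw with more than 200 N of contact force (about 0.9 N m) (contact force between anything else and clamp above 200 N).
It fails at once if a bystander is pushed more than 20 mm or tipped (distance of any of canister_mid, cup_mid, loaf_mid from where it was at the start of the episode above 0.02 m or angle between any of canister_mid, cup_mid, loaf_mid's own z axis and vertical above 0.3 rad).
It also fails if it takes over 70 s, if anything falls off the work surface, if the arm or the gripper's body presses on something with over 40 N, if the wrist force passes 120 N, or if a joint passes its speed limit or range.

## Robot

A 6-joint arm with a two-finger parallel gripper is mounted at the origin on the work surface. World frame = base frame: x ahead of the robot, y to its left, z up, the work surface at z = 0. Lengths are in mm, angles in rad, forces in N, time in s.
With the tool pointing down it reaches from about 350 to 975 mm from the base axis. Payload 4.9 kg.
Tool frame: the origin (TCP) lies at the centre of the arm's flange, where the gripper is bolted on; the fingertips stand 173 mm ahead of it and the grasp point (between the pads) lies 155 mm ahead of it; z points along the fingers, y is the line along which they close (so a half turn about z gives the same grasp; the last joint's range is limited). The gripper opens to 85 mm and grips with 20 to 120 N. Pads are 22 mm wide; open, the fingers measure 114 mm over their backs; the gripper's body (76 mm by 85 mm) begins 54 mm behind the grasp point. The pads swing forward as they close: fully open they stand 13 mm farther back than shut.
Start: joints at [1.091, 0.053, 1.613, -0, 1.476, -0.119], TCP at [220.629, 584.744, 404.704] pointing down, gripper open.
Joint ranges: [-3.01, 3.01], [-1.01, 2.22], [0.06, 2.58], [-1.02, 4.17], [0.09, 2.62], [-3.14, 3.14]. Speed limits (rad/s): [2.57, 2.57, 3.14, 3.14, 3.14, 3.14].

## Interface

Orientations are given as a unit quaternion [x, y, z, w].
In Python, from workcell import bot gives the robot as it stands.
- The arm moves only by the tool step_arm, never from a script. Its argument "targets" is a list of rows, each an object with "twist": the turn, a rotation vector about the tool's x, y, z in rad, a list of three; "xyz": the shift along the tool's x, y, z in units of 50 mm (1.0 is 50 mm), a list of three; "gripper": the gripper command: -1 is shut, 1 is fully open, values between are in proportion. In form: [{"twist": [rx, ry, rz], "xyz": [tx, ty, tz], "gripper": gripper}, ...]. A call has exactly 10 rows; each row shifts and turns the commanded pose from where the row before left it, along the tool's axes as they then stand; what a row does not reach is not made up. A row lasts 1/10 s, in which the tool goes at most 50 mm and 8.59 degrees, less where a joint would pass 70% of its speed; a pose out of reach is approached as far as the arm can. A call is refused whole if a number of a shift passes 1 or a number of a turn 0.15, either way. A call with a gripper value outside its range is refused whole. The fingers move at their own pace and stop on an object; "squeeze" is the grip in N (left out, the last holds). Time passes only in rows, so rows that do not move let the fingers close, or fill a call up. It gives the time, the measured TCP pose, the force, the opening and the grip force at its end, in the units of the state.
- bot.sense(): the state, without advancing time (a new reading comes with each control period).
- bot.read_camera(name): name is "scene" or "top" or "wrist"; returns a dict with "color" (384x512x3 uint8, red, green, blue), "depth" (384x512 float32, mm along the optical axis (not along the pixel's ray), 0 where there is no reading), "fovy" (degrees; the focal length in pixels is half the picture's height over the tangent of half this angle, whatever the lens; pixels are square), "cx", "cy" (the principal point, pixels), "rvec" (rotation vector, rad) and "tvec" (3), from world to camera coordinates, as OpenCV has them. Camera axes: x right, y down, z forward; pixel columns grow to the right and rows downward; lengths in mm; the calibration is good to about 2 mm. A picture is of the moment at which its call begins.
- bot.finish_job(): hands the job in; it is judged then, once.
The state is a dict: "time": time; "joint_pos": joint angles; "joint_vel": joint speeds; "tau": joint torques, N m; "eef_pos": TCP position; "orientation": TCP orientation; "force": force on the tool from outside, world axes, zero at the start; "wrist_torque": the same for the moment, N m; "width": opening from 0.0 (shut) to 1.0 (fully open); "gripper_force": force on a finger pad.
Only numpy, scipy, OpenCV 4.12 (cv2) and the standard library are available. Lean on these libraries where they do the work, as an engineer would, in place of code of your own. Each camera call takes 0.05 s, during which the arm holds its last target. There are 200 camera calls.

## Working session

There is one attempt and no reset: what is moved stays moved. The work goes in short steps, Python scripts to look and compute and a tool call to move; the robot and the scene stay as the last step left them, time stands still between calls to the robot, and variables do not carry over. Pictures are saved under pics/ and viewed, at most 10 in all, crops included, and the job is handed in when it is done.

Besides the shell and the picture viewer there is one more tool, called after ">>>" by a JSON object that holds its "fn" and its "kwargs". step_arm: Moves the arm, as the interface text tells. Its arguments: {"type":"object","properties":{"targets":{"type":"array"},"squeeze":{"type":"number"}},"required":["targets"]}

```bash
mkdir -p pics; cat > h.py <<'E'
import numpy as np,cv2
from workcell import bot
def cam(n):
    c=bot.read_camera(n); c['f']=c['color'].shape[0]/2/np.tan(np.radians(c['fovy'])/2)
    c['R']=cv2.Rodrigues(np.array(c['rvec'],float))[0]; c['t']=np.array(c['tvec'],float).ravel(); return c
def pts(c):
    v,u=np.indices(c['depth'].shape); d=c['depth']
    P=np.stack([(u-c['cx'])/c['f']*d,(v-c['cy'])/c['f']*d,d],-1)
    return (P-c['t'])@c['R']
def ray(c,u,v,z):
    o=-c['R'].T@c['t']; d=c['R'].T@np.array([(u-c['cx'])/c['f'],(v-c['cy'])/c['f'],1])
    return o+d*(z-o[2])/d[2]
def save(n,im): cv2.imwrite('pics/'+n,np.ascontiguousarray(im[...,::-1]))
E
python3 - <<'E'
from h import *
a=cam('top');b=cam('scene')
for n,c in(('top',a),('scene',b)):
    np.savez(n+'.npz',**{k:np.array(v) for k,v in c.items()}); save(n+'.png',c['color']); print(n,c['fovy'],-c['R'].T@c['t'],c['R'].round(2).tolist())
save('both.png',cv2.resize(np.vstack([a['color'],b['color']]),None,fx=.78,fy=.78))
print(bot.sense())
E
```

```text
top 55.2116904297917 [ 487.25484184    7.1154003  1109.34925088] [[0.01, -1.0, -0.0], [-1.0, -0.01, -0.07], [0.07, 0.0, -1.0]]
scene 45.92794146707811 [1401.53607005  472.09627088  925.25287443] [[-0.46, 0.89, -0.02], [0.58, 0.28, -0.77], [-0.67, -0.36, -0.64]]
{'time': 0.1, 'joint_pos': array([ 1.09103270e+00,  5.32987874e-02,  1.61418221e+00,  1.62205441e-05,
        1.47600222e+00, -1.18974910e-01]), 'joint_vel': array([ 5.77938060e-04, -1.69069880e-03, -3.66315270e-03, -9.48042717e-04,
        1.13421017e-03,  9.75646887e-05]), 'tau': array([ 9.88986267e-05, -3.94905889e+01, -3.71363246e+01, -1.14358388e-04,
        3.98601580e-03,  1.64346454e-05]), 'eef_pos': array([220.50007789, 584.545183  , 403.56547787]), 'orientation': array([ 1.79418227e-01,  9.83772436e-01, -9.00858694e-04, -2.86494714e-04]), 'force': array([ 0.29946674, -0.52459738,  0.00763243]), 'wrist_torque': array([ 0.01736956, -0.04048595,  0.04769896]), 'gripper_force': 0.0, 'width': 1.0027806453792278}
```

View pics/top.png

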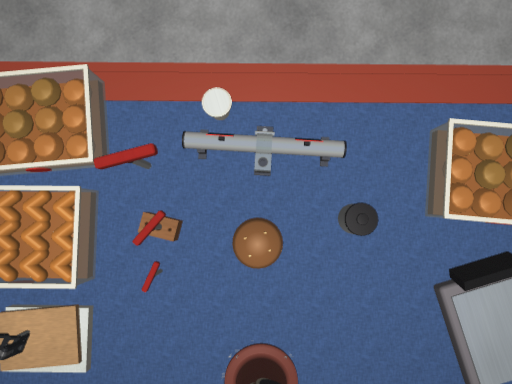

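View pics/scene.png

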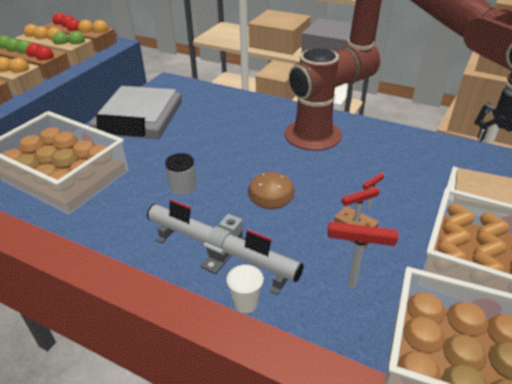

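Top view: candidate red handles are the large one (126,156), the one standing in the block (149,228) and the small one (151,276). The middle-sized one is in the block. Clamp ear is at (263,160), cup (217,102), canister (360,218), loaf (257,243).

```bash
python3 - <<'E'
from h import *
for n in('top','scene'):
    c=dict(np.load(n+'.npz')); P=pts(c); hsv=cv2.cvtColor(c['color'],cv2.COLOR_RGB2HSV)
    m=((hsv[...,0]<6)|(hsv[...,0]>174))&(hsv[...,1]>180)&(hsv[...,2]>90)
    k,l,s,ce=cv2.connectedComponentsWithStats(m.astype(np.uint8))
    for i in range(1,k):
        if 40<s[i,4]<3000:
            q=P[l==i]; z=np.percentile(q[:,2],60)
            vv,uu=np.where(l==i); (cx,cy),(w,h),an=cv2.minAreaRect(np.stack([uu,vv],1).astype(np.float32))
            box=cv2.boxPoints(((cx,cy),(w,h),an)); bw=np.array([ray(c,*p,z)[:2] for p in box])
            print(n,s[i],'z',z.round(),np.percentile(q[:,2],[5,95]).round(),'ctr',ray(c,cx,cy,z).round(1),'sides',np.linalg.norm(bw[1]-bw[0]).round(),np.linalg.norm(bw[2]-bw[1]).round(),'box',bw.round().tolist())
c=dict(np.load('top.npz'))
P=pts(c)
print('ear',ray(c,263,167,84), P[155:180:3,263].round().tolist())
for nm,u,v in(('cup',217,102),('can',360,218),('loaf',257,243),('block',172,228)): print(nm,P[v,u].round())
im=c['color']
save('crop.png',np.hstack([cv2.resize(im[195:300,100:205],(400,400),interpolation=2),cv2.resize(im[120:190,228:298],(400,400),interpolation=2)]))
E
```

```text
top [ 94 144  61  25 665] z 202.0 [191. 205.] ctr [624.7 345.1 201.8] sides 154.0 28.0 box [[618.0, 423.0], [658.0, 275.0], [632.0, 267.0], [591.0, 415.0]]
top [ 26 168  24   3  47] z 67.0 [42. 83.] ctr [606.3 643.   67.2] sides 6.0 66.0 box [[603.0, 676.0], [609.0, 676.0], [609.0, 610.0], [604.0, 610.0]]
top [133 211  32  34 293] z 153.0 [149. 156.] ctr [446.4 294.3 153.4] sides 106.0 19.0 box [[412.0, 336.0], [493.0, 268.0], [481.0, 253.0], [400.0, 321.0]]
top [142 262  17  29 153] z 110.0 [107. 113.] ctr [315.  298.9 110.3] sides 82.0 14.0 box [[280.0, 322.0], [356.0, 289.0], [350.0, 276.0], [275.0, 309.0]]
scene [ 53  15  25  15 182] z 83.0 [60. 99.] ctr [ -379.8 -1597.9    83.2] sides 182.0 265.0 box [[-346.0, -1669.0], [-489.0, -1781.0], [-414.0, -1527.0], [-282.0, -1433.0]]
scene [ 27  44  26  16 200] z 82.0 [61. 97.] ctr [   -9.3 -1403.7    81.6] sides 157.0 200.0 box [[36.0, -1451.0], [-82.0, -1554.0], [-56.0, -1356.0], [57.0, -1266.0]]
scene [352 191  26  11  70] z 149.0 [141. 155.] ctr [447.1 308.  149.5] sides 84.0 24.0 box [[471.0, 278.0], [402.0, 326.0], [423.0, 338.0], [491.0, 290.0]]
scene [329 230  28  11  94] z 190.0 [180. 201.] ctr [649.2 310.8 189.7] sides 32.0 60.0 box [[670.0, 285.0], [639.0, 278.0], [628.0, 337.0], [659.0, 343.0]]
scene [356 233  41  11 158] z 191.0 [180. 200.] ctr [635.4 383.4 191.3] sides 29.0 88.0 box [[663.0, 345.0], [635.0, 339.0], [607.0, 422.0], [636.0, 427.0]]
ear [615.49679552  -1.78059742  84.        ] [[650.0, -2.0, 82.0], [642.0, -2.0, 76.0], [636.0, -2.0, 62.0], [627.0, -2.0, 64.0], [616.0, -2.0, 83.0], [609.0, -2.0, 63.0], [607.0, -3.0, 10.0], [598.0, -3.0, 1.0], [590.0, -3.0, -3.0]]
cup [797. 129.  97.]
can [ 475. -266.  109.]
loaf [403.  13.  74.]
block [442. 256.  59.]
```

View pics/crop.png

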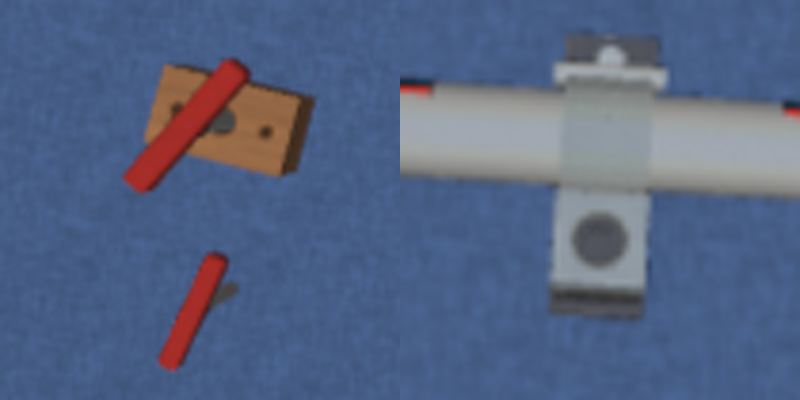

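The crop confirms it: left, the medium bar stands in the block (hole visible at about (222,121) in the crop) and the small one is below it. Right, the bore is in the ear at about (600,240). The measured bar lengths are 154, 106 and 82 mm, so I take the block's key, with its bar top at z≈153 as expected. I'll move over it.

>>> {"fn": "step_arm", "kwargs": {"targets": [{"twist": [0,0,0],"xyz": [-0.7,-0.43,0],"gripper": 1},{"twist": [0,0,0],"xyz": [-0.7,-0.43,0],"gripper": 1},{"twist": [0,0,0],"xyz": [-0.7,-0.43,0],"gripper": 1},{"twist": [0,0,0],"xyz": [-0.7,-0.43,0],"gripper": 1},{"twist": [0,0,0],"xyz": [-0.7,-0.43,0],"gripper": 1},{"twist": [0,0,0],"xyz": [-0.7,-0.43,0],"gripper": 1},{"twist": [0,0,0],"xyz": [-0.7,-0.43,0],"gripper": 1},{"twist": [0,0,0.12],"xyz": [-0.7,-0.43,0],"gripper": 1},{"twist": [0,0,0.12],"xyz": [-0.6,-0.38,0],"gripper": 1},{"twist": [0,0,0.1],"xyz": [0,0,0],"gripper": 1}], "squeeze": 60}}

```text
time: 1.1
eef_pos: [441.3, 291.3, 404.1]
orientation: [0.348, 0.938, -0.001, 0.0]
force: [0.1, 0.7, -0.7]
width: 1.001
gripper_force: 0.0
```

```bash
cat >> h.py <<'E'
from scipy.spatial.transform import Rotation as Ro
def st():
    s=bot.sense(); r=Ro.from_quat(s['orientation']).as_matrix()
    print('t %.1f'%s['time'],'p',s['eef_pos'].round(1),'x',r[:,0].round(4),'y',r[:,1].round(4),'z',r[:,2].round(4),'F',s['force'].round(1),'M',s['wrist_torque'].round(2),'w %.3f'%s['width'],'g %.1f'%s['gripper_force'],'q',s['joint_pos'].round(2)); return s,r
def redkey(c,lo,hi,top):
    P=pts(c); hsv=cv2.cvtColor(c['color'],cv2.COLOR_RGB2HSV)
    m=((hsv[...,0]<6)|(hsv[...,0]>174))&(hsv[...,1]>150)&(hsv[...,2]>60)
    k,l,s,ce=cv2.connectedComponentsWithStats(m.astype(np.uint8))
    for i in range(1,k):
        if s[i,4]<300: continue
        z=np.median(P[l==i][:,2])
        mm=(l==i)&(abs(P[...,2]-top)<5) if top else (l==i)
        vv,uu=np.where(mm); 
        if len(vv)<50: continue
        r=cv2.minAreaRect(np.stack([uu,vv],1).astype(np.float32)); bw=np.array([ray(c,*p,top or z)[:2] for p in cv2.boxPoints(r)])
        print(i,s[i],'z %.1f'%z,'ctr',bw.mean(0).round(1),'px',np.round(r[0]),'box',bw.round(1).tolist())
E
python3 - <<'E'
from h import *
st(); c=cam('wrist'); np.savez('w1.npz',**{k:np.array(v) for k,v in c.items()}); save('w1.png',c['color']); redkey(c,0,0,154)
P=pts(c)
t=dict(np.load('top.npz'))
print('hole',ray(t,158.3,226.8,60),'bore',ray(t,263,162,84))
E
```

```text
t 1.1 p [441.3 291.3 404.1] x [-0.7582  0.6521 -0.0008] y [ 0.6521  0.7582 -0.0013] z [-2.0e-04 -1.5e-03 -1.0e+00] F [ 0.1  0.7 -0.7] M [ 0.05  0.07 -0.06] w 1.001 g 0.0 q [ 0.44 -0.18  1.83 -0.    1.49 -0.42]
2 [ 251  124   25  131 3072] z 153.9 ctr [445.9 299.1] px [263. 189.] box [[399.3, 326.7], [410.9, 340.2], [493.2, 272.5], [480.0, 257.1]]
hole [444.68693174 294.51776863  60.        ] bore [629.64937733  -1.6653326   84.        ]
```

View pics/w1.png

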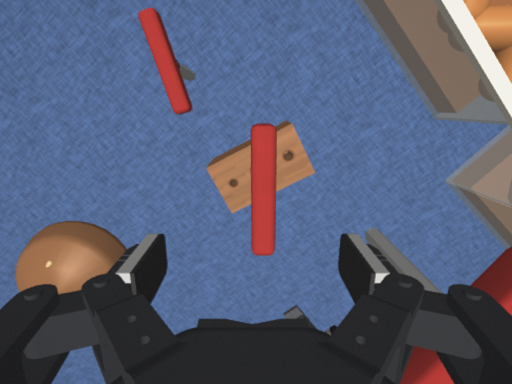

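The wrist view shows the key's bar upright at (263,189), square to the fingers and centred at about (446,298). The block is below it and the small key is at (165,60). I'll descend and close.

>>> {"fn": "step_arm", "kwargs": {"targets": [{"twist": [0,0,0.01],"xyz": [0.01,0.14,0.3],"gripper": 1},{"twist": [0,0,0],"xyz": [0,0,0.37],"gripper": 1},{"twist": [0,0,0],"xyz": [0,0,0.37],"gripper": 1},{"twist": [0,0,0],"xyz": [0,0,0.37],"gripper": 1},{"twist": [0,0,0],"xyz": [0,0,0.37],"gripper": 0.5},{"twist": [0,0,0],"xyz": [0,0,0.36],"gripper": 0},{"twist": [0,0,0],"xyz": [0,0,0],"gripper": -0.3},{"twist": [0,0,0],"xyz": [0,0,0],"gripper": -1},{"twist": [0,0,0],"xyz": [0,0,0],"gripper": -1},{"twist": [0,0,0],"xyz": [0,0,0],"gripper": -1}], "squeeze": 60}}

```text
time: 2.15
eef_pos: [443.8, 300.2, 298.0]
orientation: [0.348, 0.938, 0.0, 0.0]
force: [0.5, 0.8, -3.9]
width: 0.224
gripper_force: 60.7
```

```bash
python3 - <<'E'
from h import *
st()
E
```

```text
t 2.1 p [443.8 300.2 298. ] x [-7.582e-01  6.520e-01 -1.000e-04] y [6.520e-01 7.582e-01 7.000e-04] z [ 5.e-04  4.e-04 -1.e+00] F [ 0.5  0.8 -3.9] M [ 0.1   0.04 -0.01] w 0.224 g 60.7 q [ 0.46 -0.07  1.92  0.    1.29 -0.4 ]
```

>>> {"fn": "step_arm", "kwargs": {"targets": [{"twist": [0,0,0],"xyz": [0,0,-0.15],"gripper": -1},{"twist": [0,0,0],"xyz": [0,0,-0.2],"gripper": -1},{"twist": [0,0,0],"xyz": [0,0,-0.25],"gripper": -1},{"twist": [0,0,0],"xyz": [0,0,-0.3],"gripper": -1},{"twist": [0,0,0],"xyz": [0,0,-0.35],"gripper": -1},{"twist": [0,0,0],"xyz": [0,0,-0.35],"gripper": -1},{"twist": [0,0,0],"xyz": [0,0,-0.35],"gripper": -1},{"twist": [0,0,0],"xyz": [0,0,-0.3],"gripper": -1},{"twist": [0,0,0],"xyz": [0,0,-0.25],"gripper": -1},{"twist": [0,0,0],"xyz": [0,0,0],"gripper": -1}]}}

```text
time: 3.15
eef_pos: [444.2, 300.1, 425.8]
orientation: [0.348, 0.937, 0.002, 0.002]
force: [0.1, 0.2, -3.6]
width: 0.225
gripper_force: 60.5
```

```bash
python3 - <<'E'
from h import *
st(); 
for n in('top','scene','wrist'):
    c=cam(n); np.savez(n+'2.npz',**{k:np.array(v) for k,v in c.items()}); save(n+'2.png',c['color'])
    globals()[n]=c
st()
a=cv2.resize(top['color'][195:265,110:210],(400,280),interpolation=2)
b=cv2.resize(scene['color'][130:230,300:443],(400,280),interpolation=2)
w=cv2.resize(wrist['color'],(400,300))
save('v2.png',np.vstack([np.hstack([a,b]),np.hstack([w,w*0])]))
E
```

```text
t 3.1 p [444.2 300.1 425.8] x [-0.7578  0.6525 -0.0019] y [0.6525 0.7578 0.0045] z [ 0.0044  0.0021 -1.    ] F [ 0.1  0.2 -3.6] M [0.08 0.02 0.03] w 0.225 g 60.5 q [ 0.46 -0.17  1.8   0.    1.52 -0.4 ]
t 3.3 p [443.7 299.8 421.8] x [-7.578e-01  6.524e-01  6.000e-04] y [ 0.6524  0.7578 -0.0015] z [-1.4e-03 -7.0e-04 -1.0e+00] F [ 0.1 -0.5 -5.6] M [ 0.02  0.01 -0.02] w 0.230 g 60.5 q [ 0.46 -0.17  1.8   0.    1.52 -0.4 ]
```

View pics/v2.png

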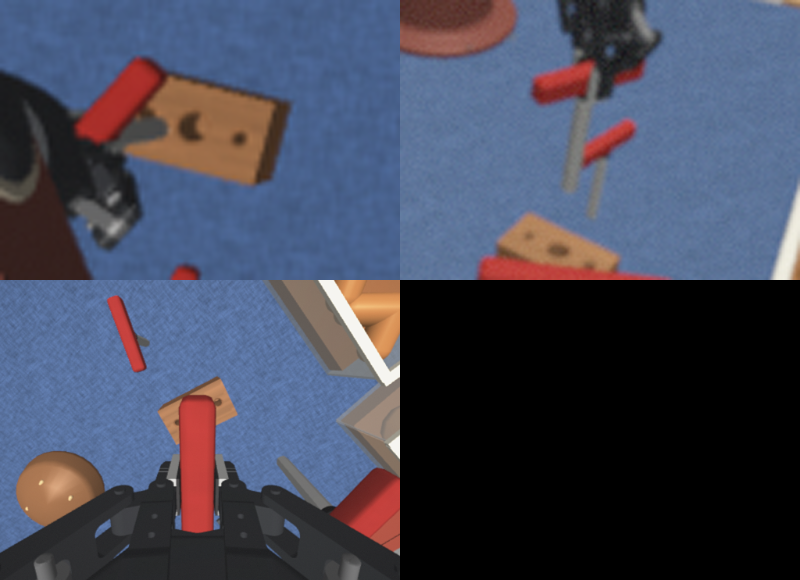

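The key is up, the gripper holds it squarely, and the block's large hole shows at crop (190,127) in the top view and (562,250) in the scene view. Next I measure the bore, the hole and the shank.

```bash
cat >> h.py <<'E'
def ld(n): return dict(np.load(n+'.npz'))
def proj(c,p):
    q=c['R']@np.array(p,float)+c['t']; return c['cx']+c['f']*q[0]/q[2],c['cy']+c['f']*q[1]/q[2]
E
python3 - <<'E'
from h import *
s0,t0,s2,t2=ld('scene'),ld('top'),ld('scene2'),ld('top2')
# bore: dark blob on ear
for n,c in(('top',t0),('scene',s0)):
    u,v=map(int,np.round(proj(c,(629.6,-1.7,84)))); 
    g=cv2.cvtColor(c['color'],cv2.COLOR_RGB2GRAY)
    w=g[v-9:v+10,u-13:u+14]; print(n,u,v); print('\n'.join(' '.join('%3d'%x for x in r) for r in w))
# block face: wood
for n,c in(('top2',t2),('top0',t0),('scene2',s2),('scene0',s0)):
    P=pts(c); m=(abs(P[...,2]-60)<5)&(abs(P[...,0]-445)<80)&(abs(P[...,1]-296)<80)
    h=cv2.cvtColor(c['color'],cv2.COLOR_RGB2HSV); m&=(h[...,0]>6)&(h[...,0]<20)&(h[...,1]>90)
    v,u=np.where(m); 
    if len(u)<30: print(n,len(u));continue
    q=np.array([ray(c,a,b,60)[:2] for a,b in zip(u,v)],np.float32); print(n,len(u),cv2.minAreaRect(q))
print('hole',ray(t2,157.5,226.75,60),ray(s2,357.9,219.4,60))
# shank in scene2
p=proj(s2,(446,297.5,136)); q=proj(s2,(446,297.5,240)); print(p,q)
c=s2['color']; h=cv2.cvtColor(c,cv2.COLOR_RGB2HSV)
for v in range(160,206,2): 
    r=h[v,345:385,1]; k=np.where(r<60)[0]; print(v,345+k if len(k) else '', end=';')
E
```

```text
top 263 162
 93  90  91  91  89 114 138 139 139 136 127 134 134 134 131 131 130 127 119 125 121  92  96  97  95  93  96
 93  91  93  95  98 122 148 148 149 148 144 146 146 146 146 147 146 145 142 143 140 120  87  86  86  84  87
 94  91  93  94 101 134 149 150 150 150 150 149 149 149 151 151 152 152 151 150 148 129  87  87  88  88  89
 92  91  90  91 101 138 150 151 151 150 149 147 146 147 149 152 153 153 152 150 147 128  88  86  87  89  90
 92  93  93  92 102 139 151 151 151 148 138 120 114 114 117 137 149 153 152 151 146 118  93  90  91  90  91
 93  95  95  93 103 143 152 151 146 125 100  92  87  87  89 102 126 149 153 153 146 112  93  91  92  91  93
 91  94  94  93 106 150 152 149 135  98  81  76  73  77  79  84 100 141 152 151 146 116  92  92  94  92  92
 89  92  94  95 108 153 154 148 116  83  81  74  77  74  75  83  89 120 147 151 144 101  90  91  95  92  93
 93  93  95  95 107 153 152 142 102  82  78  82  82  82  81  84  86 105 144 150 143  94  92  93  95  90  91
 93  92  93  90  96 153 152 144 101  84  82  84  84  84  82  83  85 105 147 152 145  92  91  92  94  90  91
 90  93 
[... 3818 characters left out ...]
 365 366 367 368 369 370];168 [362 363 364 365 366 367 368];170 [362 363 364 365 366 367];172 [362 363 364 365 366 367 382];174 [361 362 363 364 365 366 367 376];176 [361 362 363 364 365 366];178 [361 362 363 364 365 366 370];180 [360 361 362 363 364 365 366];182 [360 361 362 363 364 365];184 [360 361 362 363 364];186 [359 360 361 362 363 364 372 373];188 [359 360 361 362 363 364 369 370 371 372 373];190 [358 359 360 361 362 363 364 365 370 371 372 373];192 [358 359 360 361 362 363 369 370 371 372];194 [358 359 360 361 362 363 369 370 371 372];196 [358 359 360 361 362 363 368 369 370 371];198 [359 360 361 362 368 369 370 371];200 [368 369 370 371];202 [367 368 369 370];204 [367 368 369 370];
```

```bash
python3 - <<'E'
from h import *
s0,t0,s2=ld('scene'),ld('top'),ld('scene2')
print('bore top',ray(t0,262.7,161.55,84),'scene',ray(s0,230.6,221.8,84))
print('tip scene',ray(s2,360.6,198.5,136),'mm/px',ray(s2,361.6,198.5,136)-ray(s2,360.6,198.5,136),ray(s2,360.6,199.5,136)-ray(s2,360.6,198.5,136))
# shank axis: fit centre at several rows, tilt vs vertical projection
a=proj(s2,(446,297.5,136));b=proj(s2,(446,297.5,206)); print('du/dv vertical',(b[0]-a[0])/(b[1]-a[1]))
E
```

```text
bore top [630.917175    -0.81108182  84.        ] scene [632.98418111   2.24504115  84.        ]
tip scene [447.83919271 300.26190129 136.        ] mm/px [-1.159562    2.38912436  0.        ] [4.01496923 1.19357793 0.        ]
du/dv vertical -0.17969848237915584
```

>>> {"fn": "step_arm", "kwargs": {"targets": [{"twist": [0,0,0],"xyz": [-0.5,-0.16,0],"gripper": -1},{"twist": [0,0,0],"xyz": [-0.8,-0.25,0],"gripper": -1},{"twist": [0,0,0],"xyz": [-0.8,-0.25,0],"gripper": -1},{"twist": [0,0,0],"xyz": [-0.8,-0.25,0],"gripper": -1},{"twist": [0,0,0],"xyz": [-0.8,-0.25,0],"gripper": -1},{"twist": [0,0,0],"xyz": [-0.8,-0.25,0],"gripper": -1},{"twist": [0,0,0],"xyz": [-0.8,-0.25,0],"gripper": -1},{"twist": [0,0,0],"xyz": [-0.7,-0.22,0.1],"gripper": -1},{"twist": [0,0,0],"xyz": [-0.4,-0.13,0.2],"gripper": -1},{"twist": [0,0,0],"xyz": [-0.27,-0.08,0.15],"gripper": -1}]}}

```text
time: 4.3
eef_pos: [628.7, 1.8, 397.6]
orientation: [0.349, 0.937, -0.0, -0.002]
force: [-0.3, 0.9, -4.7]
width: 0.224
gripper_force: 60.3
```

```bash
python3 - <<'E'
from h import *
st()
for n in('scene','top','wrist'):
    c=cam(n); np.savez(n+'3.npz',**{k:np.array(v) for k,v in c.items()}); globals()[n]=c
st()
a=cv2.resize(scene['color'][170:250,190:270],(560,560),interpolation=2)
save('v3.png',np.hstack([a,cv2.resize(top['color'][120:200,228:263],(240,560),interpolation=2)]))
E
```

```text
t 4.3 p [628.7   1.8 397.6] x [-0.757   0.6534  0.0031] y [ 0.6534  0.757  -0.0018] z [-3.5e-03  7.0e-04 -1.0e+00] F [-0.3  0.9 -4.7] M [0.01 0.09 0.  ] w 0.224 g 60.3 q [-0.12  0.07  1.61  0.    1.47 -0.97]
t 4.5 p [628.1   3.3 397.9] x [-0.7577  0.6526  0.004 ] y [ 0.6526  0.7577 -0.0018] z [-0.0042  0.0013 -1.    ] F [-0.   0.6 -4.6] M [0.04 0.04 0.  ] w 0.219 g 60.3 q [-0.11  0.07  1.61  0.    1.47 -0.97]
```

View pics/v3.png

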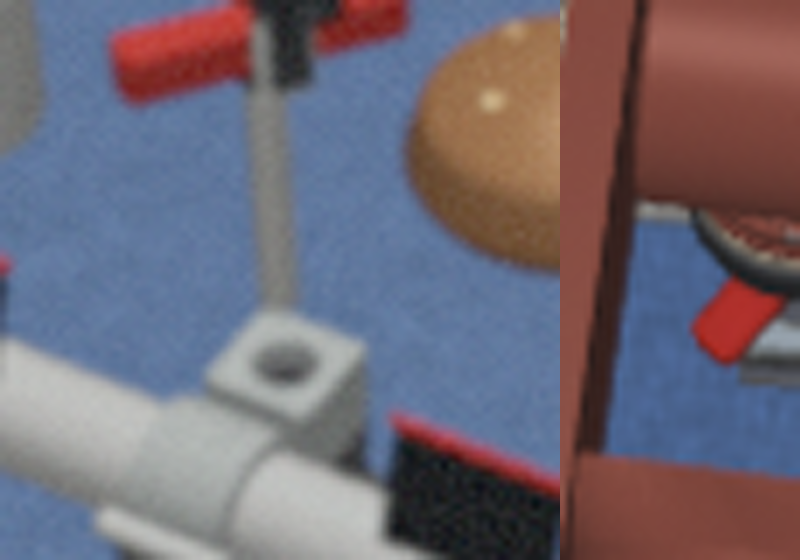

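Scene crop: the shank hangs straight above the ear, with its end at about (278,308) and the bore at (285,362). I'll compute the offset.

```bash
python3 - <<'E'
from h import *
c=ld('scene3'); h=cv2.cvtColor(c['color'],cv2.COLOR_RGB2HSV)[...,1].astype(float)
g=cv2.cvtColor(c['color'],cv2.COLOR_RGB2GRAY)
L=[]
for v in range(186,214,2):
    r=h[v,216:244]; w=np.clip(150-r,0,None); w[w<40]=0; L.append((v,216+(w*np.arange(28)).sum()/w.sum(),w.sum()/150))
L=np.array(L);print(L.round(2).tolist()); k=np.polyfit(L[:,0],L[:,1],1); print('line slope',k[0])
print(g[208:222,222:240])
a=proj(c,(630,0,112));b=proj(c,(630,0,180)); print('vert slope',(b[0]-a[0])/(b[1]-a[1]))
B=ray(c,230.6,221.8,84)
for vb in (213,213.5,214): print(vb,np.polyval(k,vb),ray(c,np.polyval(k,vb),vb,112)-B)
# line-only: u the vertical through bore would have at row
q=proj(c,B+[0,0,28]); print('want tip px',q)
E
```

```text
[[186.0, 229.0, 13.14], [188.0, 229.09, 13.21], [190.0, 229.02, 13.27], [192.0, 229.14, 13.13], [194.0, 229.05, 13.13], [196.0, 229.19, 13.29], [198.0, 229.24, 13.24], [200.0, 229.31, 13.02], [202.0, 229.31, 13.11], [204.0, 229.27, 13.18], [206.0, 229.3, 13.01], [208.0, 229.37, 12.98], [210.0, 229.38, 12.95], [212.0, 229.41, 12.88]]
line slope 0.01588349761769285
[[117 117 115 114 118 121 124 129 122 122 117 117 118 115 118 119 116 113]
 [113 117 111 122 118 116 125 125 123 118 116 113 115 117 120 123 115 119]
 [117 118 119 116 119 120 123 123 126 117 117 113 117 114 117 117 113 116]
 [114 116 118 114 117 118 121 129 125 119 115 118 117 113 123 116 115 116]
 [115 115 115 121 114 115 122 126 121 118 115 116 114 112 115 119 114 113]
 [115 115 118 114 118 124 132 131 126 120 115 115 115 113 117 114 113 115]
 [114 115 111 117 133 143 149 149 145 139 130 124 112 113 115 114 111 109]
 [113 115 119 135 155 169 174 171 165 162 157 142 130 127 123 117 108 112]
 [117 117 130 152 170 181 180 178 176 178 174 167 160 147 141 130 121 117]
 [119 137 150 171 180 180 178 179 178 176 177 178 177 174 163 155 142 129]
 [127 147 168 180 179 175 171 165 162 164 158 169 176 178 176 170 168 160]
 [143 163 177 178 172 160 146 141 135 136 140 144 157 173 177 180 179 175]
 [161 178 178 171 156 134 121 121 117 119 117 119 139 156 174 180 181 176]
 [172 182 180 163 141 121 111 105 107 109 109 110 118 145 171 178 181 172]]
vert slope 0.06269013465901993
213 229.44324203802395 [-3.22291957 -3.87428033 28.        ]
213.5 229.45118378683281 [-1.48401516 -2.881677   28.        ]
214 229.45912553564165 [ 0.25050191 -1.89157807 28.        ]
want tip px (np.float64(230.1224854672981), np.float64(214.151696461275))
```

```bash
cat >> h.py <<'E'
def shank(c,v0,v1,u0,u1):
    h=cv2.cvtColor(c['color'],cv2.COLOR_RGB2HSV)[...,1].astype(float); L=[]
    for v in range(v0,v1):
        r=h[v,u0:u1]; bg=np.median(r[[0,1,2,-3,-2,-1]]); lo=r.min(); w=np.clip((bg-r)/(bg-lo),0,1); w[w<.25]=0
        L.append((v,u0+(w*np.arange(u1-u0)).sum()/w.sum(),w.sum()))
    return np.array(L)
E
python3 - <<'E'
from h import *
c=ld('scene3'); L=shank(c,186,214,219,240); print(L[::3].round(2).tolist()); k=np.polyfit(L[:-2,0],L[:-2,1],1); print('slope',k[0])
for n in('scene','scene3'):
    d=ld(n); g=cv2.cvtColor(d['color'],cv2.COLOR_RGB2GRAY)[213:228,222:240]
    m=cv2.resize(g,None,fx=8,fy=8,interpolation=cv2.INTER_CUBIC)<142
    kk,l,s,ce=cv2.connectedComponentsWithStats(m.astype(np.uint8))
    for i in range(1,kk):
        if 800<s[i,4]<6000: print(n,s[i]/8,'ctr',222+(ce[i][0]+.5)/8-.5,213+(ce[i][1]+.5)/8-.5,s[i,4]/64)
B=ray(c,230.4,222.0,84); print('B',B)
for z in(112,150): 
    q=proj(c,[B[0],B[1],z]); print(z,'want',q,'have u',np.polyval(k,q[1]))
E
```

```text
[[186.0, 227.72, 5.66], [189.0, 227.88, 5.71], [192.0, 228.08, 5.53], [195.0, 228.14, 5.52], [198.0, 228.5, 5.2], [201.0, 228.76, 5.44], [204.0, 228.87, 5.56], [207.0, 229.1, 5.47], [210.0, 229.2, 5.35], [213.0, 229.31, 4.88]]
slope 0.06471219913962895
scene [  0.      0.     18.      6.625 457.375] ctr 230.53339368679968 214.46370251434817 57.171875
scene [  4.125   6.125   9.375   6.375 380.375] ctr 230.37107706210975 221.75281383503122 47.546875
scene [ 13.625   9.875   4.375   5.125 104.25 ] ctr 237.93854916067147 225.6423860911271 13.03125
scene3 [  0.    0.   18.    6.5 436.5] ctr 230.53404209621993 214.3864547537228 54.5625
scene3 [  4.25    6.25    9.25    6.25  350.625] ctr 230.36339126559716 221.76851604278076 43.828125
B [633.91607539   2.14106122  84.        ]
112 want (np.float64(229.9192851459057), np.float64(214.3509319478864)) have u 229.51317779869842
150 want (np.float64(229.24360183361472), np.float64(203.5995528436788)) have u 228.8174324130813
```

>>> {"fn": "step_arm", "kwargs": {"targets": [{"twist": [0,0,0],"xyz": [0.02,0.01,0.1],"gripper": -1},{"twist": [0,0,0],"xyz": [0,0,0.12],"gripper": -1},{"twist": [0,0,0],"xyz": [0,0,0.12],"gripper": -1},{"twist": [0,0,0],"xyz": [0,0,0.1],"gripper": -1},{"twist": [0,0,0],"xyz": [0,0,0],"gripper": -1},{"twist": [0,0,0],"xyz": [0,0,0],"gripper": -1},{"twist": [0,0,0],"xyz": [0,0,0],"gripper": -1},{"twist": [0,0,0],"xyz": [0,0,0],"gripper": -1},{"twist": [0,0,0],"xyz": [0,0,0],"gripper": -1},{"twist": [0,0,0],"xyz": [0,0,0],"gripper": -1}]}}

```text
time: 5.45
eef_pos: [628.0, 4.1, 378.4]
orientation: [0.348, 0.938, 0.0, 0.0]
force: [-0.2, -0.4, -4.7]
width: 0.228
gripper_force: 60.3
```

```bash
python3 - <<'E'
from h import *
st()
c=cam('scene'); np.savez('scene4.npz',**{k:np.array(v) for k,v in c.items()}); st()
L=shank(c,192,212,219,240); k=np.polyfit(L[:,0],L[:,1],1)
B=ray(c,230.37,221.8,84)
for z in(90,112,150): 
    q=proj(c,[B[0],B[1],z]); print(z,'want',q,'have u',np.polyval(k,q[1]))
save('v4.png',cv2.resize(c['color'][200:236,212:260],(768,576),interpolation=2))
E
```

```text
t 5.5 p [628.    4.1 378.4] x [-7.578e-01  6.525e-01 -3.000e-04] y [6.525e-01 7.578e-01 2.000e-04] z [ 3.e-04 -1.e-04 -1.e+00] F [-0.2 -0.4 -4.7] M [ 0.01  0.   -0.01] w 0.228 g 60.3 q [-0.11  0.08  1.63 -0.    1.43 -0.97]
t 5.5 p [628.    4.1 378.4] x [-7.578e-01  6.525e-01 -2.000e-04] y [6.525e-01 7.578e-01 1.000e-04] z [ 2.e-04 -0.e+00 -1.e+00] F [-0.4  0.5 -4.3] M [-0.02 -0.01  0.01] w 0.223 g 60.3 q [-0.11  0.08  1.63 -0.    1.43 -0.97]
90 want (np.float64(230.26813314180515), np.float64(220.17997988464015)) have u 230.55214901538554
112 want (np.float64(229.88908246105944), np.float64(214.15181980950888)) have u 230.16818384677933
150 want (np.float64(229.21312623599357), np.float64(203.40187914072325)) have u 229.48346367844388
```

View pics/v4.png

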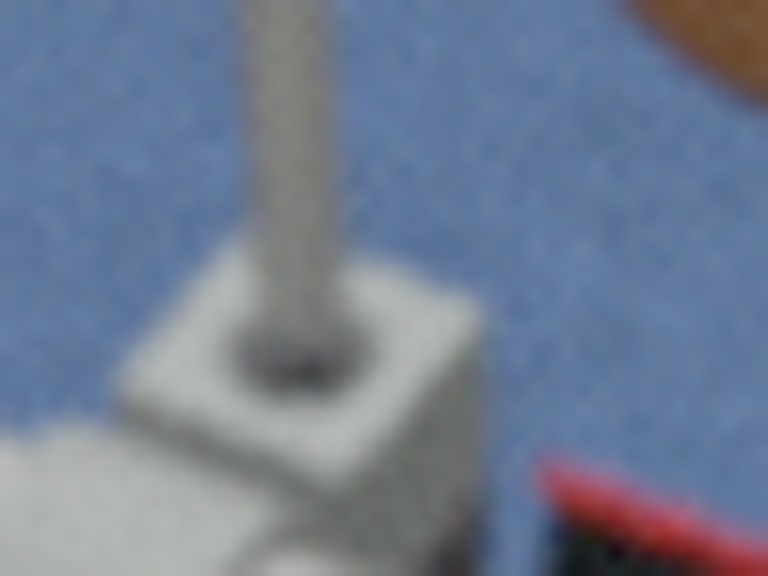

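Scene crop: the nose's end (about (300,340)) sits over the bore (300,365), which agrees with the predicted tip position to within about 1 mm. I'll make a small correction and go into the counterbore.

>>> {"fn": "step_arm", "kwargs": {"targets": [{"twist": [0,0,0],"xyz": [-0.012,-0.005,0.04],"gripper": -1},{"twist": [0,0,0],"xyz": [0,0,0.06],"gripper": -1},{"twist": [0,0,0],"xyz": [0,0,0.06],"gripper": -1},{"twist": [0,0,0],"xyz": [0,0,0.06],"gripper": -1},{"twist": [0,0,0],"xyz": [0,0,0.04],"gripper": -1},{"twist": [0,0,0],"xyz": [0,0,0.02],"gripper": -1},{"twist": [0,0,0],"xyz": [0,0,0.01],"gripper": -1},{"twist": [0,0,0],"xyz": [0,0,0],"gripper": -1},{"twist": [0,0,0],"xyz": [0,0,0],"gripper": -1},{"twist": [0,0,0],"xyz": [0,0,0],"gripper": -1}]}}

```text
time: 6.5
eef_pos: [628.3, 3.6, 363.9]
orientation: [0.348, 0.938, 0.0, 0.0]
force: [-0.0, -0.3, -3.8]
width: 0.228
gripper_force: 60.3
```

>>> {"fn": "step_arm", "kwargs": {"targets": [{"twist": [0,0,0],"xyz": [0,0,0.01],"gripper": -1},{"twist": [0,0,0],"xyz": [0,0,0.01],"gripper": -1},{"twist": [0,0,0],"xyz": [0,0,0.01],"gripper": -1},{"twist": [0,0,0],"xyz": [0,0,0.01],"gripper": -1},{"twist": [0,0,0],"xyz": [0,0,0.01],"gripper": -1},{"twist": [0,0,0],"xyz": [0,0,0.01],"gripper": -1},{"twist": [0,0,0],"xyz": [0,0,0.01],"gripper": -1},{"twist": [0,0,0],"xyz": [0,0,0.01],"gripper": -1},{"twist": [0,0,0],"xyz": [0,0,0],"gripper": -1},{"twist": [0,0,0],"xyz": [0,0,0],"gripper": -1}]}}

```text
time: 7.5
eef_pos: [628.2, 3.6, 359.7]
orientation: [0.348, 0.938, -0.0, -0.0]
force: [-0.5, 0.5, -4.6]
width: 0.219
gripper_force: 60.3
```

>>> {"fn": "step_arm", "kwargs": {"targets": [{"twist": [0,0,0],"xyz": [0,0,0.008],"gripper": -1},{"twist": [0,0,0],"xyz": [0,0,0.008],"gripper": -1},{"twist": [0,0,0],"xyz": [0,0,0.008],"gripper": -1},{"twist": [0,0,0],"xyz": [0,0,0.008],"gripper": -1},{"twist": [0,0,0],"xyz": [0,0,0],"gripper": -1},{"twist": [0,0,0],"xyz": [0,0,0],"gripper": -1},{"twist": [0,0,0],"xyz": [0,0,0],"gripper": -1},{"twist": [0,0,0],"xyz": [0,0,0],"gripper": -1},{"twist": [0,0,0],"xyz": [0,0,0],"gripper": -1},{"twist": [0,0,0],"xyz": [0,0,0],"gripper": -1}]}}

```text
time: 8.5
eef_pos: [628.2, 3.6, 358.1]
orientation: [0.348, 0.938, -0.0, 0.0]
force: [0.5, 0.3, -4.7]
width: 0.222
gripper_force: 60.3
```

>>> {"fn": "step_arm", "kwargs": {"targets": [{"twist": [0,0,0],"xyz": [0,0,0.008],"gripper": -1},{"twist": [0,0,0],"xyz": [0,0,0.008],"gripper": -1},{"twist": [0,0,0],"xyz": [0,0,0.008],"gripper": -1},{"twist": [0,0,0],"xyz": [0,0,0],"gripper": -1},{"twist": [0,0,0],"xyz": [0,0,0],"gripper": -1},{"twist": [0,0,0],"xyz": [0,0,0],"gripper": -1},{"twist": [0,0,0],"xyz": [0,0,0],"gripper": -1},{"twist": [0,0,0],"xyz": [0,0,0],"gripper": -1},{"twist": [0,0,0],"xyz": [0,0,0],"gripper": -1},{"twist": [0,0,0],"xyz": [0,0,0],"gripper": -1}]}}

```text
time: 9.5
eef_pos: [628.3, 3.6, 357.0]
orientation: [0.348, 0.938, 0.0, 0.0]
force: [-0.7, 0.2, -3.7]
width: 0.222
gripper_force: 60.5
```

>>> {"fn": "step_arm", "kwargs": {"targets": [{"twist": [0,0,0],"xyz": [0,0,0.007],"gripper": -1},{"twist": [0,0,0],"xyz": [0,0,0.007],"gripper": -1},{"twist": [0,0,0],"xyz": [0,0,0.006],"gripper": -1},{"twist": [0,0,0],"xyz": [0,0,0],"gripper": -1},{"twist": [0,0,0],"xyz": [0,0,0],"gripper": -1},{"twist": [0,0,0],"xyz": [0,0,0],"gripper": -1},{"twist": [0,0,0],"xyz": [0,0,0],"gripper": -1},{"twist": [0,0,0],"xyz": [0,0,0],"gripper": -1},{"twist": [0,0,0],"xyz": [0,0,0],"gripper": -1},{"twist": [0,0,0],"xyz": [0,0,0],"gripper": -1}]}}

```text
time: 10.5
eef_pos: [628.4, 3.6, 356.7]
orientation: [0.348, 0.938, 0.0, 0.001]
force: [-0.9, -0.1, 5.0]
width: 0.224
gripper_force: 61.7
```

Contact at about 10 N with the end about 7 mm above the floor, so the nose is in and the key stands on the rim. I'll turn clockwise about the key's axis.

>>> {"fn": "step_arm", "kwargs": {"targets": [{"twist": [0,0,0.04],"xyz": [0,0.003,0],"gripper": -1},{"twist": [0,0,0.04],"xyz": [0,0.003,0],"gripper": -1},{"twist": [0,0,0.04],"xyz": [0,0.003,0],"gripper": -1},{"twist": [0,0,0.04],"xyz": [0,0.003,0],"gripper": -1},{"twist": [0,0,0.04],"xyz": [0,0.003,0],"gripper": -1},{"twist": [0,0,0.04],"xyz": [0,0.003,0],"gripper": -1},{"twist": [0,0,0],"xyz": [0,0,0],"gripper": -1},{"twist": [0,0,0],"xyz": [0,0,0],"gripper": -1},{"twist": [0,0,0],"xyz": [0,0,0],"gripper": -1},{"twist": [0,0,0],"xyz": [0,0,0],"gripper": -1}]}}

```text
time: 11.5
eef_pos: [628.9, 4.3, 355.0]
orientation: [0.458, 0.889, 0.0, -0.0]
force: [3.6, 0.9, -4.6]
width: 0.221
gripper_force: 60.2
```

```bash
python3 - <<'E'
from h import *
st()
E
```

```text
t 11.5 p [628.9   4.3 355. ] x [-5.813e-01  8.137e-01  4.000e-04] y [ 0.8137  0.5813 -0.    ] z [-2.e-04  3.e-04 -1.e+00] F [ 3.6  0.9 -4.6] M [ 0.11 -0.84 -0.08] w 0.221 g 60.2 q [-0.11  0.1   1.65  0.    1.39 -0.73]
```

It dropped in: contact is released and it stands lower. I'll feed it down gently, easing the small side force.

>>> {"fn": "step_arm", "kwargs": {"targets": [{"twist": [0,0,0],"xyz": [-0.004,0.006,0.01],"gripper": -1},{"twist": [0,0,0],"xyz": [0,0,0.01],"gripper": -1},{"twist": [0,0,0],"xyz": [0,0,0.01],"gripper": -1},{"twist": [0,0,0],"xyz": [0,0,0.01],"gripper": -1},{"twist": [0,0,0],"xyz": [0,0,0.01],"gripper": -1},{"twist": [0,0,0],"xyz": [0,0,0.01],"gripper": -1},{"twist": [0,0,0],"xyz": [0,0,0.01],"gripper": -1},{"twist": [0,0,0],"xyz": [0,0,0],"gripper": -1},{"twist": [0,0,0],"xyz": [0,0,0],"gripper": -1},{"twist": [0,0,0],"xyz": [0,0,0],"gripper": -1}]}}

```text
time: 12.5
eef_pos: [629.4, 4.2, 352.8]
orientation: [0.458, 0.889, 0.0, 0.0]
force: [-0.7, 0.0, 1.5]
width: 0.224
gripper_force: 61.2
```

```bash
python3 - <<'E'
from h import *
st()
E
```

```text
t 12.5 p [629.4   4.2 352.8] x [-5.810e-01  8.139e-01 -3.000e-04] y [8.139e-01 5.810e-01 4.000e-04] z [ 5.e-04 -0.e+00 -1.e+00] F [-0.7  0.   1.5] M [ 0.11 -0.13 -0.04] w 0.224 g 61.2 q [-0.11  0.1   1.65  0.    1.39 -0.73]
```

>>> {"fn": "step_arm", "kwargs": {"targets": [{"twist": [0,0,0.04],"xyz": [0,0.003,0],"gripper": -1},{"twist": [0,0,0.04],"xyz": [0,0.003,0],"gripper": -1},{"twist": [0,0,0.04],"xyz": [0,0.003,0],"gripper": -1},{"twist": [0,0,0.04],"xyz": [0,0.003,0],"gripper": -1},{"twist": [0,0,0.04],"xyz": [0,0.003,0],"gripper": -1},{"twist": [0,0,0],"xyz": [0,0,0],"gripper": -1},{"twist": [0,0,0],"xyz": [0,0,0],"gripper": -1},{"twist": [0,0,0],"xyz": [0,0,0],"gripper": -1},{"twist": [0,0,0],"xyz": [0,0,0],"gripper": -1},{"twist": [0,0,0],"xyz": [0,0,0],"gripper": -1}]}}

```text
time: 13.5
eef_pos: [629.8, 4.6, 352.0]
orientation: [0.544, 0.839, -0.0, -0.0]
force: [2.7, 0.7, -6.0]
width: 0.224
gripper_force: 60.1
```

```bash
python3 - <<'E'
from h import *
st()
E
```

```text
t 13.5 p [629.8   4.6 352. ] x [-4.08e-01  9.13e-01  5.00e-04] y [ 9.13e-01  4.08e-01 -7.00e-04] z [-9.e-04  1.e-04 -1.e+00] F [ 2.7  0.7 -6. ] M [ 0.06 -0.59  0.02] w 0.224 g 60.1 q [-0.11  0.1   1.65  0.    1.39 -0.53]
```

>>> {"fn": "step_arm", "kwargs": {"targets": [{"twist": [0,0,0],"xyz": [-0.002,0.005,0.01],"gripper": -1},{"twist": [0,0,0],"xyz": [0,0,0.01],"gripper": -1},{"twist": [0,0,0],"xyz": [0,0,0.01],"gripper": -1},{"twist": [0,0,0],"xyz": [0,0,0.008],"gripper": -1},{"twist": [0,0,0],"xyz": [0,0,0],"gripper": -1},{"twist": [0,0,0],"xyz": [0,0,0],"gripper": -1},{"twist": [0,0,0],"xyz": [0,0,0],"gripper": -1},{"twist": [0,0,0],"xyz": [0,0,0],"gripper": -1},{"twist": [0,0,0],"xyz": [0,0,0],"gripper": -1},{"twist": [0,0,0],"xyz": [0,0,0],"gripper": -1}]}}

```text
time: 14.5
eef_pos: [630.1, 4.6, 350.5]
orientation: [0.544, 0.839, -0.0, -0.0]
force: [1.2, 0.7, -4.5]
width: 0.224
gripper_force: 60.3
```

```bash
python3 - <<'E'
from h import *
st()
E
```

```text
t 14.5 p [630.1   4.6 350.5] x [-4.077e-01  9.131e-01  1.000e-04] y [ 9.131e-01  4.077e-01 -2.000e-04] z [-2.e-04 -0.e+00 -1.e+00] F [ 1.2  0.7 -4.5] M [ 0.   -0.01  0.  ] w 0.224 g 60.3 q [-0.11  0.1   1.65 -0.    1.39 -0.53]
```

>>> {"fn": "step_arm", "kwargs": {"targets": [{"twist": [0,0,0],"xyz": [0,0,0.01],"gripper": -1},{"twist": [0,0,0],"xyz": [0,0,0.01],"gripper": -1},{"twist": [0,0,0],"xyz": [0,0,0.01],"gripper": -1},{"twist": [0,0,0],"xyz": [0,0,0.01],"gripper": -1},{"twist": [0,0,0],"xyz": [0,0,0],"gripper": -1},{"twist": [0,0,0],"xyz": [0,0,0],"gripper": -1},{"twist": [0,0,0],"xyz": [0,0,0],"gripper": -1},{"twist": [0,0,0],"xyz": [0,0,0],"gripper": -1},{"twist": [0,0,0],"xyz": [0,0,0],"gripper": -1},{"twist": [0,0,0],"xyz": [0,0,0],"gripper": -1}]}}

```text
time: 15.5
eef_pos: [630.3, 4.6, 349.9]
orientation: [0.544, 0.839, 0.0, 0.001]
force: [-3.0, -0.5, 5.9]
width: 0.218
gripper_force: 61.8
```

```bash
python3 - <<'E'
from h import *
st()
E
```

```text
t 15.5 p [630.3   4.6 349.9] x [-4.078e-01  9.131e-01 -7.000e-04] y [9.131e-01 4.078e-01 9.000e-04] z [ 1.1e-03 -2.0e-04 -1.0e+00] F [-3.  -0.5  5.9] M [ 0.    0.75 -0.01] w 0.218 g 61.8 q [-0.11  0.1   1.65 -0.    1.38 -0.53]
```

The contact at TCP z 349.9 is 6.8 mm below the first rim contact, so the key is on the floor. I'll ease the push and turn clockwise in stages, watching the torque.

>>> {"fn": "step_arm", "kwargs": {"targets": [{"twist": [0,0,0],"xyz": [0,-0.003,-0.006],"gripper": -1},{"twist": [0,0,0.04],"xyz": [0,0.004,0],"gripper": -1},{"twist": [0,0,0.04],"xyz": [0,0.004,0],"gripper": -1},{"twist": [0,0,0.04],"xyz": [0,0.004,0],"gripper": -1},{"twist": [0,0,0.04],"xyz": [0,0.004,0],"gripper": -1},{"twist": [0,0,0.04],"xyz": [0,0.004,0],"gripper": -1},{"twist": [0,0,0.04],"xyz": [0,0.004,0],"gripper": -1},{"twist": [0,0,0],"xyz": [0,0,0],"gripper": -1},{"twist": [0,0,0],"xyz": [0,0,0],"gripper": -1},{"twist": [0,0,0],"xyz": [0,0,0],"gripper": -1}]}}

```text
time: 16.5
eef_pos: [631.3, 4.9, 349.8]
orientation: [0.641, 0.768, 0.0, 0.0]
force: [-2.4, 0.4, 5.8]
width: 0.223
gripper_force: 61.8
```

```bash
python3 - <<'E'
from h import *
st()
E
```

```text
t 16.5 p [631.3   4.9 349.8] x [-1.795e-01  9.838e-01 -4.000e-04] y [0.9838 0.1795 0.001 ] z [ 1.1e-03 -2.0e-04 -1.0e+00] F [-2.4  0.4  5.8] M [-0.01  0.73  0.1 ] w 0.223 g 61.8 q [-0.11  0.11  1.65 -0.    1.38 -0.29]
```

>>> {"fn": "step_arm", "kwargs": {"targets": [{"twist": [0,0,0],"xyz": [0,-0.004,-0.006],"gripper": -1},{"twist": [0,0,0.04],"xyz": [0,0.004,0],"gripper": -1},{"twist": [0,0,0.04],"xyz": [0,0.004,0],"gripper": -1},{"twist": [0,0,0.04],"xyz": [0,0.004,0],"gripper": -1},{"twist": [0,0,0.04],"xyz": [0,0.004,0],"gripper": -1},{"twist": [0,0,0.04],"xyz": [0,0.004,0],"gripper": -1},{"twist": [0,0,0],"xyz": [0,0,0],"gripper": -1},{"twist": [0,0,0],"xyz": [0,0,0],"gripper": -1},{"twist": [0,0,0],"xyz": [0,0,0],"gripper": -1},{"twist": [0,0,0],"xyz": [0,0,0],"gripper": -1}]}}

```text
time: 17.5
eef_pos: [632.1, 5.0, 349.9]
orientation: [0.714, 0.7, 0.0, 0.0]
force: [-1.9, 0.6, 5.4]
width: 0.224
gripper_force: 61.8
```

```bash
python3 - <<'E'
from h import *
st()
E
```

```text
t 17.5 p [632.1   5.  349.9] x [ 1.920e-02  9.998e-01 -2.000e-04] y [ 0.9998 -0.0192  0.0011] z [ 1.1e-03 -2.0e-04 -1.0e+00] F [-1.9  0.6  5.4] M [0.04 0.61 0.13] w 0.224 g 61.8 q [-0.11  0.11  1.65 -0.    1.39 -0.09]
```

The screw is now turning (0.13 N m). I'll lower the grip to 25 N so the pads limit the torque, and continue.

>>> {"fn": "step_arm", "kwargs": {"targets": [{"twist": [0,0,0],"xyz": [0,-0.003,0],"gripper": -1},{"twist": [0,0,0.02],"xyz": [0,0.002,0],"gripper": -1},{"twist": [0,0,0.02],"xyz": [0,0.002,0],"gripper": -1},{"twist": [0,0,0.02],"xyz": [0,0.002,0],"gripper": -1},{"twist": [0,0,0.02],"xyz": [0,0.002,0],"gripper": -1},{"twist": [0,0,0.02],"xyz": [0,0.002,0],"gripper": -1},{"twist": [0,0,0.02],"xyz": [0,0.002,0],"gripper": -1},{"twist": [0,0,0],"xyz": [0,0,0],"gripper": -1},{"twist": [0,0,0],"xyz": [0,0,0],"gripper": -1},{"twist": [0,0,0],"xyz": [0,0,0],"gripper": -1}], "squeeze": 25}}

```text
time: 18.5
eef_pos: [632.6, 5.0, 349.9]
orientation: [0.755, 0.656, 0.0, 0.0]
force: [-2.4, 0.4, 5.2]
width: 0.223
gripper_force: 61.8
```

```bash
python3 - <<'E'
from h import *
st()
E
```

```text
t 18.5 p [632.6   5.  349.9] x [0.1391 0.9903 0.    ] y [ 0.9903 -0.1391  0.0012] z [ 1.2e-03 -2.0e-04 -1.0e+00] F [-2.4  0.4  5.2] M [0.03 0.52 0.12] w 0.223 g 61.8 q [-0.11  0.11  1.65 -0.    1.39  0.03]
```

>>> {"fn": "step_arm", "kwargs": {"targets": [{"twist": [0,0,0.01],"xyz": [0,0.001,0],"gripper": -1},{"twist": [0,0,0.01],"xyz": [0,0.001,0],"gripper": -1},{"twist": [0,0,0.01],"xyz": [0,0.001,0],"gripper": -1},{"twist": [0,0,0.01],"xyz": [0,0.001,0],"gripper": -1},{"twist": [0,0,0.01],"xyz": [0,0.001,0],"gripper": -1},{"twist": [0,0,0],"xyz": [0,0,0],"gripper": -1},{"twist": [0,0,0],"xyz": [0,0,0],"gripper": -1},{"twist": [0,0,0],"xyz": [0,0,0],"gripper": -1},{"twist": [0,0,0],"xyz": [0,0,0],"gripper": -1},{"twist": [0,0,0],"xyz": [0,0,0],"gripper": -1}]}}

```text
time: 19.5
eef_pos: [632.8, 4.9, 349.9]
orientation: [0.771, 0.637, 0.0, 0.0]
force: [-1.6, 0.7, 6.0]
width: 0.222
gripper_force: 61.8
```

```bash
python3 - <<'E'
from h import *
s,r=st(); print('yaw',np.arctan2(r[1,1],r[0,1]))
E
```

```text
t 19.5 p [632.8   4.9 349.9] x [1.885e-01 9.821e-01 1.000e-04] y [ 0.9821 -0.1885  0.0011] z [ 1.1e-03 -1.0e-04 -1.0e+00] F [-1.6  0.7  6. ] M [0.04 0.57 0.17] w 0.222 g 61.8 q [-0.11  0.11  1.65 -0.    1.39  0.08]
yaw -0.18958676965435756
```

>>> {"fn": "step_arm", "kwargs": {"targets": [{"twist": [0,0,0.01],"xyz": [0,0.001,0],"gripper": -1},{"twist": [0,0,0.01],"xyz": [0,0.001,0],"gripper": -1},{"twist": [0,0,0.01],"xyz": [0,0.001,0],"gripper": -1},{"twist": [0,0,0.01],"xyz": [0,0.001,0],"gripper": -1},{"twist": [0,0,0.01],"xyz": [0,0.001,0],"gripper": -1},{"twist": [0,0,0.01],"xyz": [0,0,0],"gripper": -1},{"twist": [0,0,0],"xyz": [0,0,0],"gripper": -1},{"twist": [0,0,0],"xyz": [0,0,0],"gripper": -1},{"twist": [0,0,0],"xyz": [0,0,0],"gripper": -1},{"twist": [0,0,0],"xyz": [0,0,0],"gripper": -1}]}}

```text
time: 20.5
eef_pos: [633.1, 4.9, 349.9]
orientation: [0.79, 0.614, 0.0, 0.0]
force: [-2.0, 0.6, 6.3]
width: 0.223
gripper_force: 61.8
```

```bash
python3 - <<'E'
from h import *
s,r=st(); print('yaw',np.arctan2(r[1,1],r[0,1]))
E
```

```text
t 20.5 p [633.1   4.9 349.9] x [2.469e-01 9.690e-01 1.000e-04] y [ 0.969  -0.2469  0.0011] z [ 1.1e-03 -2.0e-04 -1.0e+00] F [-2.   0.6  6.3] M [0.07 0.54 0.16] w 0.223 g 61.8 q [-0.11  0.11  1.65 -0.    1.39  0.14]
yaw -0.24952695096458583
```

>>> {"fn": "step_arm", "kwargs": {"targets": [{"twist": [0,0,0.01],"xyz": [0,0.001,0],"gripper": -1},{"twist": [0,0,0.01],"xyz": [0,0.001,0],"gripper": -1},{"twist": [0,0,0.01],"xyz": [0,0.001,0],"gripper": -1},{"twist": [0,0,0.01],"xyz": [0,0.001,0],"gripper": -1},{"twist": [0,0,0.01],"xyz": [0,0.001,0],"gripper": -1},{"twist": [0,0,0.01],"xyz": [0,0,0],"gripper": -1},{"twist": [0,0,0],"xyz": [0,0,0],"gripper": -1},{"twist": [0,0,0],"xyz": [0,0,0],"gripper": -1},{"twist": [0,0,0],"xyz": [0,0,0],"gripper": -1},{"twist": [0,0,0],"xyz": [0,0,0],"gripper": -1}]}}

```text
time: 21.5
eef_pos: [633.3, 4.9, 349.9]
orientation: [0.807, 0.59, 0.0, 0.0]
force: [-2.4, 0.3, 5.9]
width: 0.225
gripper_force: 61.9
```

```bash
python3 - <<'E'
from h import *
s,r=st(); print('yaw',np.arctan2(r[1,1],r[0,1]))
E
```

```text
t 21.5 p [633.3   4.9 349.9] x [0.3036 0.9528 0.    ] y [ 0.9528 -0.3036  0.0011] z [ 1.1e-03 -3.0e-04 -1.0e+00] F [-2.4  0.3  5.9] M [0.03 0.58 0.44] w 0.225 g 61.9 q [-0.11  0.11  1.65 -0.    1.39  0.2 ]
yaw -0.30849608754450636
```

The torque rose to 0.44 N m, so the clamp is firm. I'll back off into the play and lift out.

>>> {"fn": "step_arm", "kwargs": {"targets": [{"twist": [0,0,0],"xyz": [0,0,0],"gripper": -1},{"twist": [0,0,-0.03],"xyz": [0,-0.003,0],"gripper": -1},{"twist": [0,0,-0.03],"xyz": [0,-0.003,0],"gripper": -1},{"twist": [0,0,-0.03],"xyz": [0,-0.003,0],"gripper": -1},{"twist": [0,0,0],"xyz": [0,0,-0.02],"gripper": -1},{"twist": [0,0,0],"xyz": [0,0,-0.04],"gripper": -1},{"twist": [0,0,0],"xyz": [0,0,-0.04],"gripper": -1},{"twist": [0,0,0],"xyz": [0,0,-0.05],"gripper": -1},{"twist": [0,0,0],"xyz": [0,0,-0.05],"gripper": -1},{"twist": [0,0,0],"xyz": [0,0,-0.05],"gripper": -1}]}}

```text
time: 22.5
eef_pos: [632.5, 5.0, 361.5]
orientation: [0.78, 0.625, -0.001, -0.001]
force: [0.1, 0.3, -3.7]
width: 0.223
gripper_force: 60.3
```

```bash
python3 - <<'E'
from h import *
s,r=st(); print('yaw',np.arctan2(r[1,1],r[0,1]))
E
```

```text
t 22.5 p [632.5   5.  361.5] x [ 2.183e-01  9.759e-01 -1.000e-04] y [ 0.9759 -0.2183 -0.0018] z [-1.8e-03  3.0e-04 -1.0e+00] F [ 0.1  0.3 -3.7] M [-0.02  0.03  0.  ] w 0.223 g 60.3 q [-0.11  0.1   1.64  0.    1.41  0.11]
yaw -0.22011799242301902
```

>>> {"fn": "step_arm", "kwargs": {"targets": [{"twist": [0,0,0],"xyz": [0,0,-0.1],"gripper": -1},{"twist": [0,0,0],"xyz": [0,0,-0.2],"gripper": -1},{"twist": [0,0,0],"xyz": [0,0,-0.3],"gripper": -1},{"twist": [0,0,0],"xyz": [0,0,-0.3],"gripper": -1},{"twist": [0,0,0],"xyz": [0,0,-0.2],"gripper": -1},{"twist": [0,0,0],"xyz": [0,0,-0.1],"gripper": -1},{"twist": [0,0,0],"xyz": [0,0,0],"gripper": -1},{"twist": [0,0,0],"xyz": [0,0,0],"gripper": -1},{"twist": [0,0,0],"xyz": [0,0,0],"gripper": -1},{"twist": [0,0,0],"xyz": [0,0,0],"gripper": -1}]}}

```text
time: 23.5
eef_pos: [632.6, 4.9, 420.5]
orientation: [0.78, 0.625, -0.001, -0.001]
force: [0.4, -0.3, -4.1]
width: 0.221
gripper_force: 60.4
```

```bash
python3 - <<'E'
from h import *
s,r=st()
for n in('top','scene'):
    c=cam(n); np.savez(n+'5.npz',**{k:np.array(v) for k,v in c.items()})
    P=pts(c); h=cv2.cvtColor(c['color'],cv2.COLOR_RGB2HSV)
    m=(abs(P[...,2]-60)<5)&(abs(P[...,0]-448)<80)&(abs(P[...,1]-297)<80)&(h[...,0]>6)&(h[...,0]<20)&(h[...,1]>90)
    v,u=np.where(m); q=np.array([ray(c,a,b,60)[:2] for a,b in zip(u,v)],np.float32); print(n,len(u),cv2.minAreaRect(q))
    a,b=map(int,proj(c,(448,297,60))); g=cv2.cvtColor(c['color'],cv2.COLOR_RGB2GRAY)[b-8:b+9,a-11:a+12]; print(a-11,b-8)
    print('\n'.join(' '.join('%3d'%x for x in r) for r in g))
    mm=cv2.resize(g,None,fx=8,fy=8,interpolation=cv2.INTER_CUBIC)<82
    kk,l,S,ce=cv2.connectedComponentsWithStats(mm.astype(np.uint8))
    for i in range(1,kk):
        if S[i,4]>300:
            bb=S[i]/8; pu=a-11+bb[0]+bb[2]/2-.5; pv=b-8+bb[1]+bb[3]/2-.5; print('blob',bb.round(1),pu,pv,ray(c,pu,pv,60).round(1))
E
```

```text
t 23.5 p [632.6   4.9 420.5] x [ 2.183e-01  9.759e-01 -2.000e-04] y [ 0.9759 -0.2183 -0.0017] z [-1.7e-03  2.0e-04 -1.0e+00] F [ 0.4 -0.3 -4.1] M [-0.03 -0.04 -0.  ] w 0.221 g 60.4 q [-0.11  0.06  1.58 -0.    1.5   0.11]
top 711 ((447.0869140625, 295.19219970703125), (104.88330841064453, 60.17695617675781), 76.40257263183594)
146 217
117 117 118 119 120 121 121 121 120 120 121 121 122 122 122 118 112 111 107  92  67  69  65
115 115 115 117 117 119 119 119 118 118 118 120 120 120 122 123 122 121 121 118 111 110  94
117 115 115 116 116 115 117 116 116 115 116 118 118 119 120 120 120 117 117 119 121 122 119
120 119 118 118 117 116 116 115 115 115 115 116 117 117 118 119 119 118 118 117 119 118 119
104 109 118 120 119 119 119 117 117 116 116 115 116 116 115 117 118 118 118 119 118 118 119
 72  77  99 122 122 122 119 120 120 119 116 113 106 108 115 117 117 117 116 118 117 118 119
 54  58  81 120 121 121 119 119 117 111  94  80  75  81 107 116 118 116 116 115 116 117 118
 54  57  83 119 123 122 120 118 110  89  67  58  58  79 115 117 120 116 116 117 117 116 117
 76  77 107 123 124 124 123 
[... 1917 characters left out ...]
 115 105  97  89  90  87  98 119 139 145 145 143 143 147
123 131 135 143 140 142 145 139 140 125 119 111 106 108 109 117 132 145 143 145 142 143 143
105 110 123 131 138 145 141 140 140 140 137 130 126 130 131 140 140 145 146 146 147 144 139
 92 101 104 116 127 133 134 137 136 134 134 133 134 139 138 137 141 143 143 148 145 137 127
102  97 106 108 107 117 116 115 117 119 127 127 129 128 132 133 133 141 137 138 135 123 110
105 108 107  98 104 103 106 106 105 106 108 113 113 116 112 115 113 121 123 126 124 113 104
106 108 104 105 102 107 106 105 105 104 103 102 108 103 107 103 107 106 113 110 109 103 103
106 105 105 106 108 105 102 107 103 102 108 105 103 101 102 104 106 102 105 102 102 105 101
```

>>> {"fn": "step_arm", "kwargs": {"targets": [{"twist": [0,0,0],"xyz": [0.3,-0.3,0],"gripper": -1},{"twist": [0,0,0],"xyz": [0.6,-0.587,0],"gripper": -1},{"twist": [0,0,0],"xyz": [0.6,-0.587,0],"gripper": -1},{"twist": [0,0,0],"xyz": [0.6,-0.587,0],"gripper": -1},{"twist": [0,0,0],"xyz": [0.6,-0.587,0],"gripper": -1},{"twist": [0,0,0],"xyz": [0.6,-0.587,0],"gripper": -1},{"twist": [0,0,0],"xyz": [0.6,-0.587,0],"gripper": -1},{"twist": [0,0,0],"xyz": [0.6,-0.587,0],"gripper": -1},{"twist": [0,0,0],"xyz": [0.3,-0.3,0],"gripper": -1},{"twist": [0,0,0],"xyz": [0.19,-0.175,0],"gripper": -1}]}}

```text
time: 24.6
eef_pos: [447.0, 303.4, 421.7]
orientation: [0.78, 0.626, 0.0, -0.0]
force: [-0.3, -0.8, -4.7]
width: 0.225
gripper_force: 60.3
```

>>> {"fn": "step_arm", "kwargs": {"targets": [{"twist": [0,0,0],"xyz": [0,0,0],"gripper": -1},{"twist": [0,0,0],"xyz": [0,0,0],"gripper": -1},{"twist": [0,0,0],"xyz": [0,0,0.2],"gripper": -1},{"twist": [0,0,0],"xyz": [0,0,0.3],"gripper": -1},{"twist": [0,0,0],"xyz": [0,0,0.3],"gripper": -1},{"twist": [0,0,0],"xyz": [0,0,0.2],"gripper": -1},{"twist": [0,0,0],"xyz": [0,0,0],"gripper": -1},{"twist": [0,0,0],"xyz": [0,0,0],"gripper": -1},{"twist": [0,0,0],"xyz": [0,0,0],"gripper": -1},{"twist": [0,0,0],"xyz": [0,0,0],"gripper": -1}]}}

```text
time: 25.6
eef_pos: [449.1, 301.9, 372.7]
orientation: [0.78, 0.625, 0.001, 0.0]
force: [-0.3, 0.2, -3.8]
width: 0.223
gripper_force: 60.2
```

```bash
python3 - <<'E'
from h import *
s,r=st(); c=cam('scene'); np.savez('scene6.npz',**{k:np.array(v) for k,v in c.items()})
save('v6.png',cv2.resize(c['color'][175:235,325:405],(800,600),interpolation=2))
key=s['eef_pos']-4.6*r[:,0]; print('key axis',key, 'tip z',s['eef_pos'][2]-286)
L=shank(c,175,208,348,374); print(L[::4].round(2).tolist())
E
```

```text
t 25.6 p [449.1 301.9 372.7] x [0.2181 0.9759 0.0011] y [ 0.9759 -0.2181  0.0015] z [ 1.7e-03  8.0e-04 -1.0e+00] F [-0.3  0.2 -3.8] M [-0.03 -0.04 -0.02] w 0.223 g 60.2 q [ 0.45 -0.13  1.84 -0.    1.43  0.67]
key axis [448.0842737  297.37394116 372.67945658] tip z 86.68456756733741
[[175.0, 360.75, 9.89], [179.0, 360.07, 11.03], [183.0, 359.21, 9.24], [187.0, 365.09, 7.47], [191.0, 364.48, 8.1], [195.0, 364.34, 8.46], [199.0, 363.4, 8.54], [203.0, 362.63, 9.13], [207.0, 358.94, 7.94]]
```

View pics/v6.png

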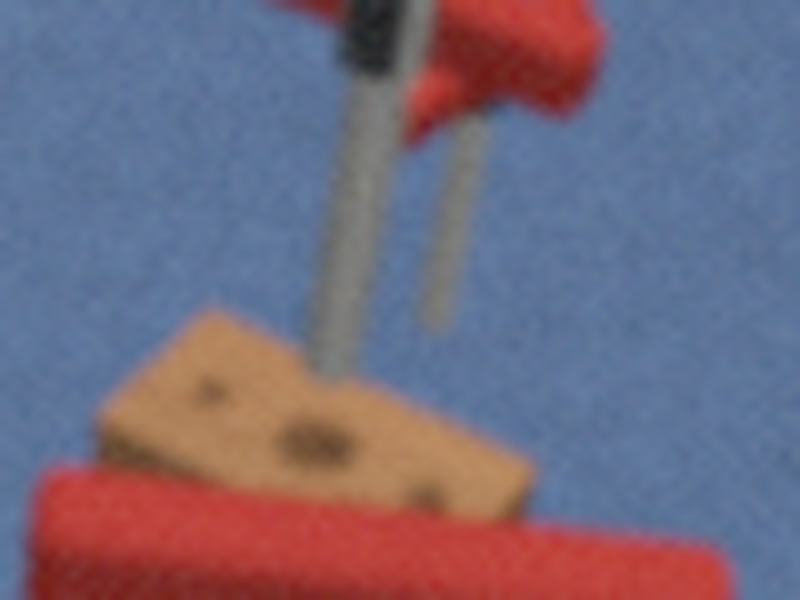

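Scene crop: the tip ends at (330,372) and the large hole is at (317,442). Raised to the tip's height that hole would be at about (330,368), so it is aligned. I'll lower it in.

>>> {"fn": "step_arm", "kwargs": {"targets": [{"twist": [0,0,0],"xyz": [0,0,0.1],"gripper": -1},{"twist": [0,0,0],"xyz": [0,0,0.15],"gripper": -1},{"twist": [0,0,0],"xyz": [0,0,0.15],"gripper": -1},{"twist": [0,0,0],"xyz": [0,0,0.06],"gripper": -1},{"twist": [0,0,0],"xyz": [0,0,0.05],"gripper": -1},{"twist": [0,0,0],"xyz": [0,0,0.05],"gripper": -1},{"twist": [0,0,0],"xyz": [0,0,0.05],"gripper": -1},{"twist": [0,0,0],"xyz": [0,0,0.05],"gripper": -1},{"twist": [0,0,0],"xyz": [0,0,0],"gripper": -1},{"twist": [0,0,0],"xyz": [0,0,0],"gripper": -1}]}}

```text
time: 26.65
eef_pos: [448.9, 301.7, 338.7]
orientation: [0.78, 0.625, 0.0, 0.0]
force: [-0.0, 0.2, -4.5]
width: 0.22
gripper_force: 60.3
```

>>> {"fn": "step_arm", "kwargs": {"targets": [{"twist": [0,0,0],"xyz": [0,0,0.08],"gripper": -1},{"twist": [0,0,0],"xyz": [0,0,0.1],"gripper": -1},{"twist": [0,0,0],"xyz": [0,0,0.12],"gripper": -1},{"twist": [0,0,0],"xyz": [0,0,0.12],"gripper": -1},{"twist": [0,0,0],"xyz": [0,0,0.12],"gripper": -1},{"twist": [0,0,0],"xyz": [0,0,0.12],"gripper": -1},{"twist": [0,0,0],"xyz": [0,0,0.1],"gripper": -1},{"twist": [0,0,0],"xyz": [0,0,0],"gripper": -1},{"twist": [0,0,0],"xyz": [0,0,0],"gripper": -1},{"twist": [0,0,0],"xyz": [0,0,0],"gripper": -1}]}}

```text
time: 27.65
eef_pos: [448.9, 301.8, 300.9]
orientation: [0.78, 0.625, 0.0, -0.0]
force: [-0.1, -0.2, -4.4]
width: 0.222
gripper_force: 60.3
```

>>> {"fn": "step_arm", "kwargs": {"targets": [{"twist": [0,0,0],"xyz": [0,0,0.01],"gripper": -1},{"twist": [0,0,0],"xyz": [0,0,0.01],"gripper": -1},{"twist": [0,0,0],"xyz": [0,0,0.01],"gripper": -1},{"twist": [0,0,0],"xyz": [0,0,0],"gripper": -1},{"twist": [0,0,0],"xyz": [0,0,0],"gripper": -1},{"twist": [0,0,0],"xyz": [0,0,0],"gripper": -1},{"twist": [0,0,0],"xyz": [0,0,0],"gripper": -1},{"twist": [0,0,0],"xyz": [0,0,0],"gripper": -1},{"twist": [0,0,0],"xyz": [0,0,0],"gripper": -1},{"twist": [0,0,0],"xyz": [0,0,0],"gripper": -1}]}}

```text
time: 28.65
eef_pos: [448.9, 301.7, 299.1]
orientation: [0.78, 0.625, 0.0, 0.0]
force: [-0.1, -0.3, -5.2]
width: 0.224
gripper_force: 60.4
```

>>> {"fn": "step_arm", "kwargs": {"targets": [{"twist": [0,0,0],"xyz": [0,0,0.01],"gripper": -1},{"twist": [0,0,0],"xyz": [0,0,0.008],"gripper": -1},{"twist": [0,0,0],"xyz": [0,0,0],"gripper": -1},{"twist": [0,0,0],"xyz": [0,0,0],"gripper": -0.5},{"twist": [0,0,0],"xyz": [0,0,0],"gripper": -0.4},{"twist": [0,0,0],"xyz": [0,0,0],"gripper": -0.2},{"twist": [0,0,0],"xyz": [0,0,0],"gripper": 0.2},{"twist": [0,0,0],"xyz": [0,0,0],"gripper": 0.6},{"twist": [0,0,0],"xyz": [0,0,0],"gripper": 1},{"twist": [0,0,0],"xyz": [0,0,0],"gripper": 1}]}}

```text
time: 29.65
eef_pos: [448.9, 301.7, 298.3]
orientation: [0.78, 0.625, 0.0, -0.0]
force: [-0.6, -0.2, -0.2]
width: 0.998
gripper_force: 0.0
```

>>> {"fn": "step_arm", "kwargs": {"targets": [{"twist": [0,0,0],"xyz": [0,0,0],"gripper": 1},{"twist": [0,0,0],"xyz": [0,0,-0.1],"gripper": 1},{"twist": [0,0,0],"xyz": [0,0,-0.2],"gripper": 1},{"twist": [0,0,0],"xyz": [0,0,-0.4],"gripper": 1},{"twist": [0,0,0],"xyz": [0,0,-0.5],"gripper": 1},{"twist": [0,0,0],"xyz": [0,0,-0.5],"gripper": 1},{"twist": [0,0,0],"xyz": [0,0,-0.4],"gripper": 1},{"twist": [0,0,0],"xyz": [0,0,-0.3],"gripper": 1},{"twist": [0,0,0],"xyz": [0,0,0],"gripper": 1},{"twist": [0,0,0],"xyz": [0,0,0],"gripper": 1}]}}

```text
time: 30.65
eef_pos: [448.8, 301.7, 418.1]
orientation: [0.78, 0.625, 0.0, -0.0]
force: [-0.2, -1.4, -0.9]
width: 0.994
gripper_force: 0.0
```

```bash
python3 - <<'E'
from h import *
s,r=st(); c=cam('wrist'); redkey(c,0,0,154); d=cam('scene')
a=cv2.resize(c['color'],(400,300)); b=cv2.resize(d['color'][160:235,320:420],(400,300),interpolation=2)
save('v7.png',np.hstack([a,b]))
E
```

```text
t 30.6 p [448.8 301.7 418.1] x [0.2182 0.9759 0.    ] y [ 0.9759 -0.2182 -0.    ] z [ 0.  0. -1.] F [-0.2 -1.4 -0.9] M [-0.    0.02 -0.03] w 0.994 g 0.0 q [ 0.45 -0.16  1.79  0.    1.51  0.67]
2 [ 240  128   24  123 2719] z 153.8 ctr [448.  300.4] px [252. 190.] box [[450.7, 354.2], [468.5, 350.2], [446.4, 246.4], [426.4, 250.9]]
```

View pics/v7.png

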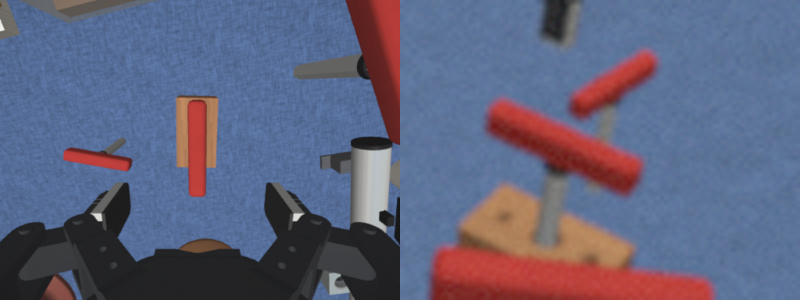

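The wrist view shows the key released and upright at (197,148), with its bar top at z≈154 mm, so it is fully down. The scene view shows it standing in the block's large hole. I'll hand in.

```bash
python3 -c "
from workcell import bot
print(bot.finish_job())"
```

```text
the job is handed in; nothing more can be done
None
```

The clamp screw was turned clockwise until its torque rose from about 0.16 to 0.44 N m (firm), the key is back upright and fully down in its hole, and the job was handed in at about 31 s; the hand-in returned no verdict.

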